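# Sweep three glaze test tiles through the gate of the lining-up jig and shut it

## Task

Line up the three glazed test tiles for striping: with the fingertips, sweep them along the table one at a time through the gate at the near end of the wooden jig into its slot, the teal tile first, the brown one next and the cream one last, so that all three lie end to end fully inside the slot. Then push the black knob of the sliding gate towards the jig until the gate is fully shut behind the cream tile. Only push: no tile may be picked up or lifted off the table, and leave the pots, bowl, brush, rib and stone where they are.

Things in the scene. Friction and masses are not known exactly. Their poses are not given: they have to be found in the camera images.
- jig: Fixed wooden jig: two pale runners, dark end stop. Origin on the table in the middle of the slot's mouth; x runs along the slot, away from the robot (within 0.1 rad of world x), y to the left, z up. The slot's floor is the table; it is 43 mm wide and runs from x = 0 to the stop at x = 188 mm. Runners 18.5 mm high, outer faces at y = +-38.5 mm.
- slot_end (a point): Point on the table in the middle of the slot's far end, at the face of the stop (jig x = 188 mm). From 12 mm past the mouth up to here, lips 11 mm above the table overhang the slot from both sides and leave only a 32 mm opening, so a tile can be slid in from the mouth but not set in from above.
- throat (a point): Point on the table in the middle of the throat, 10 mm in front of the mouth (jig x = -10 mm), where the bevelled front ends of the runners, 18.5 mm high, come within 40 mm of each other. The bevels start 68 mm apart at the jig's front, x = -34 mm. The gate's tongue crosses between throat and mouth, x = -8.5 to -1.5 mm.
- gate (a joint): Sliding brass gate at the mouth, in m: 0 = fully open, grows as it is pushed along the jig's +y; 0.034 = fully shut, its tongue blocking the middle of the way. Starts open (0 to 0.004). About 1 N of friction; it stays where it is left. It cannot shut while a tile sticks out of the slot.
- gate_knob (a point): Centre of the gate's black knob (15 mm across, 20 to 39 mm above the table), upright on the gate's bar at the right (-y) side of the jig. Jig frame: x = -5 mm, y = -80 mm when open, -46 mm when shut. The bar (12 to 18 mm high) ends 6 mm beyond the knob's centre. The white board beside the jig is 10 mm high and may lie under the knob.
- teal_tile: Teal glazed test tile, a flat plate 60 x 36 x 8 mm lying on the table; origin at the centre of its underside, x along the 60 mm length, z up. About 24 g.
- brown_tile: Orange-brown glazed test tile, same shape and axes as the teal one.
- cream_tile: Cream glazed test tile, same shape and axes; it lies farthest to the right.
- glaze_pot: Bystander: pot of green underglaze, 63 mm across, 89 mm high, on the board to the right of the jig. Origin under its centre, as for all bystanders.
- brush: Bystander: orange flat brush, 190 mm long, lying on the board beside the jig.
- wood_rib: Bystander: wooden rib, 48 x 102 x 8 mm, on the board.
- black_stone: Bystander: black burnishing stone, 34 x 65 x 16 mm, on the board.
- bowl: Bystander: small clay pinch bowl, 68 mm across, 36 mm high, on the table at the right.
- slip_pot: Bystander: open pale slip pot, 59 mm across, 84 mm high, on the table at the far right.
- pink_pot: Bystander: pink underglaze pot, 61 mm across, 73 mm high, on the table at the far left.
- yellow_pot: Bystander: yellow underglaze pot, 60 mm across, 69 mm high, on the table at the left.

How it is judged:
By the outcome, as a careful person would: the job done as asked, in the order asked, and still so for the second after the job is handed in, with the robot touching nothing.
It also fails if it takes over 72 s, if anything falls off the work surface, if the arm or the gripper's body presses on something with over 40 N, if the wrist force passes 120 N, or if a joint passes its speed limit or range.

## Robot

A 6-joint arm with a two-finger parallel gripper is mounted at the origin on a cart in front of the work surface, level with it; the furniture and walls round the work are solid. World frame = base frame: x ahead of the robot, y to its left, z up, the work surface at z = 0. Lengths are in m, angles in degrees, forces in N, time in s.
With the tool pointing down it reaches from about 0.3 to 0.75 m from the base axis. Payload 8.5 kg.
Tool frame: the origin (TCP) lies at the very end of the fingers, on their centre line; the grasp point (between the pads) lies 19 mm behind it; z points along the fingers, y is the line along which they close (so a half turn about z gives the same grasp; the last joint's range is limited). The gripper opens to 85 mm and grips with 20 to 120 N. Pads are 22 mm wide; open, the fingers measure 114 mm over their backs; the gripper's body (76 mm by 85 mm) begins 54 mm behind the grasp point. The pads swing forward as they close: fully open they stand 13 mm farther back than shut.
Start: joints at [52.867, 21.807, 74.336, -0, 83.858, -12.336], TCP at [0.231, 0.499, 0.231] pointing down, gripper open.
Joint ranges: [-178.18, 178.18], [-50.72, 133.34], [12.68, 142.11], [-81.47, 261.47], [9.98, 163.14], [-165.26, 165.26]. Speed limits (degrees/s): [136.94, 136.94, 180, 180, 180, 180].

## Interface

Orientations are given as a 3x3 rotation matrix whose columns are the frame's x, y, z axes.
In Python, from rig import env, optics, spotter gives the robot as it stands.
- The arm moves only by the shell command python3 -m crank 'ROWS' [FORCE]. ROWS is JSON, one flat list of numbers, 5 for each row, row after row: the finger opening in cm, from 0 to 8.54, then the shift along the tool's x, y, z in cm, then the turn about the tool's z in rad. A call has exactly 8 rows; each row shifts and turns the commanded pose from where the row before left it, along the tool's axes as they then stand; what a row does not reach is not made up. A row lasts 1/12 s, in which the tool goes at most 41.7 mm and 7.16 degrees, less where a joint would pass 70% of its speed; a pose out of reach is approached as far as the arm can. A call is refused whole if a number of a shift passes 4.17 or a number of a turn 0.125, either way. A call with a gripper value outside its range is refused whole. The fingers move at their own pace and stop on an object; FORCE is the grip in N (left out, the last holds). Time passes only in rows, so rows that do not move let the fingers close, or fill a call up. It gives the time, the measured TCP pose, the force, the opening and the grip force at its end, in the units of the state.
- env.observe(): the state, without advancing time (a new reading comes with each control period).
- optics.get_image(name): name is "scene" or "top" or "wrist"; returns a dict with "color" (384x512x3 uint8, red, green, blue), "intrinsics" (3x3 intrinsics, pixels), "distortion" ([k1, k2, p1, p2, k3] as OpenCV has them; the pictures are not rectified), "pose" (4x4, takes a point from camera to world coordinates). Camera axes: x right, y up, looking along -z (the intrinsics and any distortion apply to the point x, -y, -z); pixel columns grow to the right and rows downward; lengths in m; the calibration is good to about 2 mm. A picture is of the moment at which its call begins. There is no depth.
- env.close_job(): hands the job in; it is judged then, once.
Trained networks look in a picture, given as the dict that the camera call returned (one of the last four; its "shot" number tells which), for a name from the list of things; names that differ only in an ending like _2 or _b are one class to them, and where a whole thing is asked for, a point or a joint stands for the part that bears it (a point fixed in the world has none). Each returns a list of dicts, best first, with "score" (0 to 1); they miss things now and then, are a little off and sometimes report something else, mostly with a low value. They report only what shows in the picture. A call takes as long as a camera call.
- spotter.look_for(picture, query): "at" ([column, row] as shares, 0 to 1, of the picture: columns of its width, rows of its height, amid what is visible of it).
The state is a dict: "time_s": time; "q": joint angles; "qvel": joint speeds; "joint_efforts": joint torques, N m; "position": TCP position; "tool_rot": TCP orientation; "ft_force": force on the tool from outside, world axes, zero at the start; "wrist_torque": the same for the moment, N m; "grip_width": finger opening in m; "gripper_force": force on a finger pad.
Only numpy, scipy, OpenCV 4.12 (cv2) and the standard library are available. Lean on these libraries where they do the work, as an engineer would, in place of code of your own. Each camera call takes 0.05 s, during which the arm holds its last target. There are 200 camera calls.

## Working session

There is one attempt and no reset: what is moved stays moved. The work goes in short steps, Python scripts to look and compute and a shell command to move; the robot and the scene stay as the last step left them, time stands still between calls to the robot, and variables do not carry over. Pictures are saved under pics/ and viewed, at most 10 in all, crops included, and the job is handed in when it is done.

```bash
ls; mkdir -p pics; cat > h.py <<'E'
import numpy as np, cv2
from rig import env, optics, spotter
def px2w(p,uv,z):
    K=np.array(p["intrinsics"]);D=np.array(p["distortion"]);T=np.array(p["pose"])
    n=cv2.undistortPoints(np.array(uv,float).reshape(-1,1,2),K,D).reshape(-1,2)
    d=np.c_[n[:,0],-n[:,1],-np.ones(len(n))]@T[:3,:3].T
    return T[:3,3]+d*((z-T[2,3])/d[:,2])[:,None]
def w2px(p,X):
    K=np.array(p["intrinsics"]);D=np.array(p["distortion"]);T=np.array(p["pose"])
    c=(np.array(X,float).reshape(-1,3)-T[:3,3])@T[:3,:3]; c=c*[1,-1,-1]
    return cv2.projectPoints(c,np.zeros(3),np.zeros(3),K,D)[0].reshape(-1,2)
def save(p,f): cv2.imwrite(f,np.array(p["color"])[:,:,::-1])
def rect(p,mask,z):
    n,l,s,c=cv2.connectedComponentsWithStats(mask.astype(np.uint8)); out=[]
    for i in range(1,n):
        if s[i,4]<60: continue
        ys,xs=np.where(l==i); W=px2w(p,np.c_[xs,ys],z)[:,:2]
        r=cv2.minAreaRect((W*1000).astype(np.float32)); out.append((s[i,4],c[i].round(),np.round(r[0],1),np.round(r[1],1),round(r[2],1)))
    return sorted(out,key=lambda a:-a[0])
E
python3 - <<'E'
from h import *
s=env.observe();print(s["position"],s["tool_rot"],s["grip_width"])
for n in("top","scene"):
    p=optics.get_image(n);save(p,f"pics/{n}0.png");print(n,np.round(p["pose"],3).tolist())
    for q in("teal_tile","brown_tile","cream_tile","gate_knob","jig","gate"):
        for r in spotter.look_for(p,q)[:2]:
            uv=np.array(r["at"])*[512,384];print(q,round(r["score"],2),uv.round(),px2w(p,[uv],0.03 if q=="gate_knob" else .008).round(3))
E
```

```text
pics
[0.23049881 0.49904575 0.23070326] [[-9.07795506e-01  4.19412062e-01 -9.17875877e-04]
 [ 4.19412931e-01  9.07794794e-01 -1.18509935e-03]
 [ 3.36197979e-04 -1.46079688e-03 -9.99998877e-01]] 0.08545079352085716
top [[-0.025, 0.98, -0.196, 0.328], [-1.0, -0.025, 0.002, 0.022], [-0.003, 0.196, 0.981, 1.271], [0.0, 0.0, 0.0, 1.0]]
teal_tile 0.67 [232. 175.] [[0.648 0.103 0.008]]
teal_tile 0.67 [301. 184.] [[ 0.614 -0.117  0.008]]
brown_tile 0.74 [275. 232.] [[ 0.463 -0.028  0.008]]
cream_tile 0.67 [317. 232.] [[ 0.46  -0.161  0.008]]
jig 0.88 [219. 178.] [[0.639 0.147 0.008]]
gate 0.58 [246. 206.] [[0.547 0.06  0.008]]
scene [[0.987, 0.076, -0.141, 0.366], [-0.16, 0.481, -0.862, -1.325], [0.002, 0.873, 0.487, 0.829], [0.0, 0.0, 0.0, 1.0]]
brown_tile 0.64 [216. 222.] [[ 0.452 -0.027  0.008]]
cream_tile 0.65 [220. 248.] [[ 0.451 -0.173  0.008]]
cream_tile 0.51 [200. 189.] [[0.416 0.21  0.008]]
gate_knob 0.66 [272. 245.] [[ 0.6   -0.213  0.03 ]]
jig 0.71 [261. 195.] [[0.627 0.13  0.008]]
gate 0.75 [224. 290.] [[ 0.443 -0.363  0.008]]
```

```bash
python3 -c "
import cv2,numpy as np
a=cv2.imread('pics/top0.png');cv2.imwrite('pics/top0b.png',cv2.resize(a,(800,600),interpolation=cv2.INTER_CUBIC))"
```

```text
(no output)
```

View pics/top0b.png

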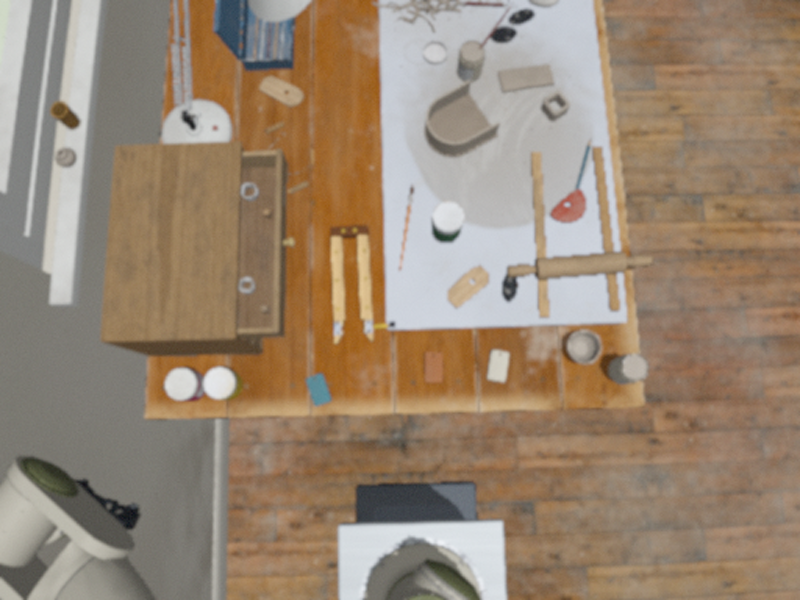

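View pics/scene0.png

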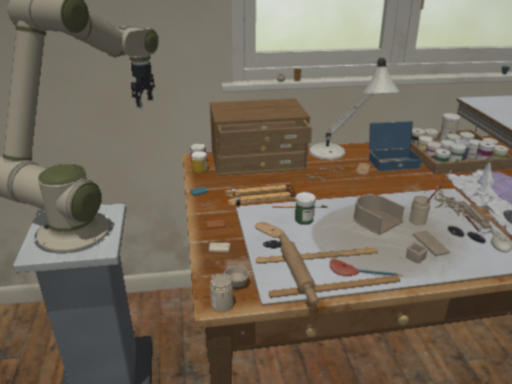

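The top view (800 px scale) shows teal at (318,389), brown (433,367), cream (498,366), the jig mouth near (352,330) and the knob at (391,325). The scene view agrees. Next I'll measure the tiles and jig by colour.

```bash
python3 - <<'E'
from h import *
p=optics.get_image("top");a=np.array(p["color"])
hsv=cv2.cvtColor(a,cv2.COLOR_RGB2HSV)
for nm,u,v in(("teal",203,249),("brown",277,235),("cream",319,234)):
    c=hsv[v,u].astype(int);print(nm,c,a[v,u])
    lab=cv2.cvtColor(a,cv2.COLOR_RGB2LAB).astype(int)
    m=np.abs(lab-lab[v,u]).sum(2)<28
    box=np.zeros_like(m);box[v-20:v+20,u-20:u+20]=1
    print(rect(p,m&box,.008)[:1])
P=lambda u,v:np.array([u,v])*.64
for nm,uv,z in(("Lfront",(337,342),.0185),("Rfront",(369,340),.0185),("Lstopend",(336,236),.0185),("Rstopend",(363,235),.0185),("knob",(391,324),.039),("drawerR",(285,333),.1)):print(nm,px2w(p,[P(*uv)],z).round(4))
s=env.observe();print(s["time_s"])
c=cv2.resize(a[130:260,180:350],None,fx=4.6,fy=4.6,interpolation=cv2.INTER_CUBIC);cv2.imwrite("pics/c1.png",c[:,:,::-1])
E
```

```text
teal [ 95 102 152] [ 91 141 152]
[(np.int32(202), array([203., 249.]), array([413.9, 195.9]), array([58.6, 33.4]), 18.3)]
brown [ 12 141 170] [170 115  76]
[(np.int32(1457), array([277., 235.]), array([454.1, -33.7]), array([123.1, 122.2]), 88.5)]
cream [ 24  17 207] [207 204 193]
[(np.int32(199), array([319., 234.]), array([ 453., -165.]), array([34.2, 58. ]), 78.8)]
Lfront [[0.5061 0.1558 0.0185]]
Rfront [[0.5086 0.0916 0.0185]]
Lstopend [[0.7275 0.157  0.0185]]
Rstopend [[0.7282 0.101  0.0185]]
knob [[0.5365 0.0465 0.039 ]]
drawerR [[0.514 0.245 0.1  ]]
0.75
```

View pics/c1.png

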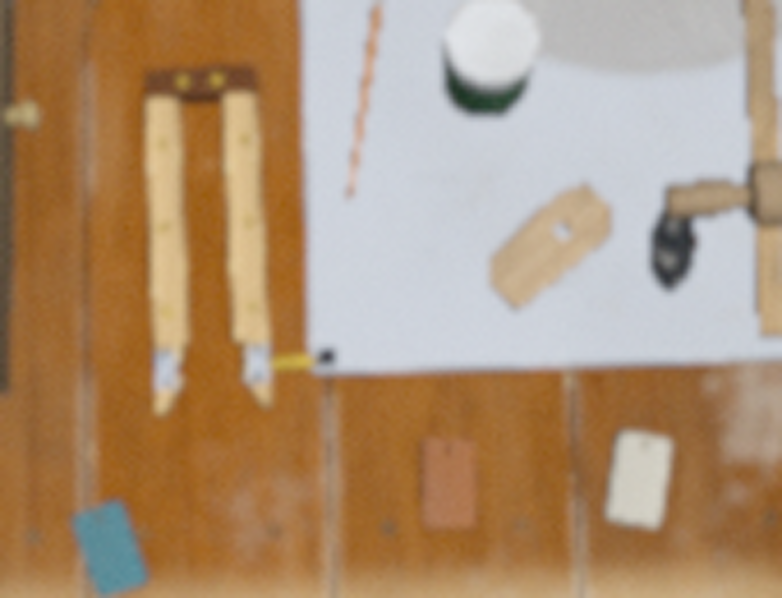

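Zoomed crop: the slot's centre line runs from (203,93) to (210,343) and the runner tips are at about (158,413) and (268,405). The knob is at (326,356) and the brown tile's centre at (449,483). I'll fit the jig from these and move the arm in over the work.

```bash
python3 - <<'E'
from h import *
p=optics.get_image("top")
P=lambda u,v:np.array([180+u/4.6,130+v/4.6])
for nm,uv,z in(("far",(203,93),.0185),("near",(210,343),.0185),("tipL",(158,413),.0185),("tipR",(268,405),.0185),("knob",(326,356),.039),("brown",(449,483),.008),("edge",(300,590),0)):print(nm,px2w(p,[P(*uv)],z).round(4))
E
Z=0,0,0,0
python3 -m crank '[8.5,0,0,0,0.125, 8.5,0,0,0,0.125, 8.5,0,0,0,0.125, 8.5,0,0,0,0.125, 8.5,0,0,0,0.125, 8.5,0,0,0,0.125, 8.5,0,0,0,0.125, 8.5,0,0,0,0.125]'
python3 -m crank '[8.5,0,0,0,0.07, 8.5,0,0,0,0.07, 8.5,-3,1.9,0,0, 8.5,-3,1.9,0,0, 8.5,-3,1.9,0,0, 8.5,-3,1.9,0,0, 8.5,-3,1.9,0,0, 8.5,-3,1.9,0,0]'
python3 -m crank '[8.5,-3,1.9,0,0, 8.5,-3,1.9,0,0, 8.5,-3,1.9,0,0, 8.5,-3,1.9,0,0, 8.5,-2,0.5,0,0, 8.5,0,0,0,0, 8.5,0,0,0,0, 8.5,0,0,0,0]'
python3 - <<'E'
from h import *
p=optics.get_image("wrist");save(p,"pics/w1.png");print(np.round(p["pose"],3).tolist())
for q in("teal_tile","brown_tile","gate_knob","jig","slot_end","throat"):
    for r in spotter.look_for(p,q)[:1]:
        uv=np.array(r["at"])*[512,384];print(q,round(r["score"],2),uv.round(),px2w(p,[uv],0.03 if q=="gate_knob" else .008).round(3))
E
```

```text
far [[0.7295 0.1275 0.0185]]
near [[0.5508 0.1241 0.0185]]
tipL [[0.5034 0.1599 0.0185]]
tipR [[0.507  0.0851 0.0185]]
knob [[0.5363 0.0446 0.039 ]]
brown [[ 0.4519 -0.0366  0.008 ]]
edge [[ 0.3827  0.0663 -0.    ]]
time_s: 1.47
position: [0.2307, 0.4993, 0.2313]
tool_rot: [[-0.131, 0.991, 0.0], [0.991, 0.131, -0.0], [-0.0, 0.0, -1.0]]
ft_force: [0.1, 1.1, -0.7]
grip_width: 0.0851
gripper_force: 0.0
time_s: 2.13
position: [0.3448, 0.3176, 0.2315]
tool_rot: [[0.002, 1.0, 0.0], [1.0, -0.002, 0.0], [0.0, 0.0, -1.0]]
ft_force: [0.1, 1.3, -0.6]
grip_width: 0.0852
gripper_force: 0.0
time_s: 2.8
position: [0.4248, 0.1793, 0.2314]
tool_rot: [[0.002, 1.0, 0.0], [1.0, -0.002, 0.0], [0.0, 0.0, -1.0]]
ft_force: [0.6, -0.1, -0.9]
grip_width: 0.0849
gripper_force: 0.0
[[1.0, 0.002, 0.0, 0.424], [-0.002, 0.956, 0.292, 0.254], [0.0, -0.292, 0.956, 0.374], [0.0, 0.0, 0.0, 1.0]]
teal_tile 0.61 [240. 142.] [[0.41  0.198 0.008]]
brown_tile 0.82 [271. 316.] [[ 0.449 -0.035  0.008]]
gate_knob 0.72 [340. 255.] [[0.528 0.069 0.03 ]]
jig 0.93 [420. 189.] [[0.624 0.143 0.008]]
slot_end 0.85 [423. 190.] [[0.627 0.142 0.008]]
throat 0.66 [423. 196.] [[0.628 0.134 0.008]]
```

View pics/w1.png

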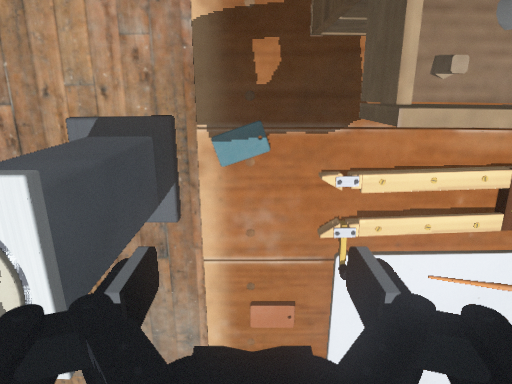

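The wrist view looks along world axes (image right is +x, up is +y). Teal is at (240,145), half in shadow, and brown at (273,315). The runner tips are at (322,175) and (322,235), and the knob is near (343,268), partly behind a finger.

```bash
python3 - <<'E'
from h import *
p=optics.get_image("wrist")
for nm,uv,z in(("Lout",(362,172),.0185),("Lout2",(510,169),.0185),("Lin",(362,192),.0185),("Lin2",(510,189),.0185),("Rin",(358,216),.0185),("Rin2",(503,213),.0185),("Rout",(358,238),.0185),("Rout2",(503,230),.0185),("tipL",(322,175),.0185),("tipR",(320,235),.0185),("tealA",(212,142),.008),("tealB",(263,122),.008),("tealC",(270,148),.008),("tealD",(222,165),.008),("edge",(206,300),0),("knob",(343,265),.039),("drawer",(362,125),.0)):print(nm,px2w(p,[uv],z).round(4)[0,:2])
E
```

```text
Lout [0.5481 0.1665]
Lout2 [0.7204 0.1703]
Lin [0.5504 0.1429]
Lin2 [0.726  0.1463]
Rin [0.5486 0.1133]
Rin2 [0.7243 0.1163]
Rout [0.5513 0.085 ]
Rout2 [0.7296 0.0942]
tipL [0.503 0.163]
tipR [0.5053 0.0891]
tealA [0.3792 0.1987]
tealB [0.4364 0.2207]
tealC [0.4446 0.1918]
tealD [0.3898 0.1722]
edge [ 0.3621 -0.0149]
knob [0.5298 0.0604]
drawer [0.5493 0.2169]
```

```bash
python3 -m crank '[3,3.5,-0.5,0,-0.022, 3,3.7,-0.5,0,0, 3,0,0,3.4,0, 3,0,0,3.4,0, 3,0,0,3.4,0, 3,0,0,3.4,0, 3,0,0,3.4,0, 3,0,0,3.4,0]'
python3 -m crank '[3,0,0,1.2,0, 3,0,0,1.1,0, 3,0,0,0,0, 3,-0.5,0,0,0, 3,-0.5,0,0,0, 3,-0.5,0,0,0, 3,-0.5,0,0,0, 3,0,0,0,0]'
python3 - <<'E'
from h import *
p=optics.get_image("wrist");save(p,"pics/w2.png");print(env.observe()["position"])
E
```

```text
time_s: 3.87
position: [0.4142, 0.251, 0.026]
tool_rot: [[-0.02, 1.0, 0.001], [1.0, 0.02, 0.0], [0.0, 0.001, -1.0]]
ft_force: [1.6, 0.4, 0.0]
grip_width: 0.0302
gripper_force: 0.0
time_s: 4.53
position: [0.4151, 0.2299, 0.0049]
tool_rot: [[-0.019, 1.0, 0.001], [1.0, 0.019, 0.0], [0.0, 0.001, -1.0]]
ft_force: [1.4, -0.0, -0.6]
grip_width: 0.0303
gripper_force: 0.0
[0.41502945 0.23028871 0.00482021]
```

View pics/w2.png

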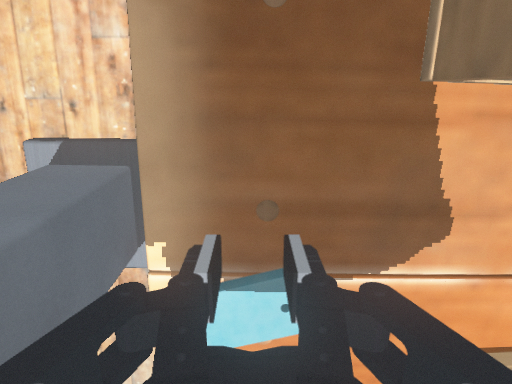

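The tile shows between and beyond the two fingers at (245,315), so the fingers sit correctly along its left side. Now I'll sweep it right.

```bash
python3 -m crank '[3,-0.6,0,0.15,0, 3,-0.8,0,0,0, 3,-0.9,0,0,0, 3,-0.9,0,0,0, 3,-0.9,0,0,0, 3,-0.9,0,0,0, 3,-0.9,0,0,0, 3,-0.9,0,0,0]'
python3 -m crank '[3,-0.5,0,0,0, 3,-0.1,0,0,0, 3,0,0,0,0, 3,0.8,0,0,0, 3,2,0,-3,0, 3,2,0,-4,0, 3,0,0,-4,0, 3,0,0,-3,0]'
python3 - <<'E'
from h import *
for n in("top","wrist"):
    p=optics.get_image(n);a=np.array(p["color"]);save(p,f"pics/{n}3.png")
    h=cv2.cvtColor(a,cv2.COLOR_RGB2HSV);m=(abs(h[...,0].astype(int)-96)<10)&(h[...,1]>70)
    for r in rect(p,m,.008)[:3]:print(n,r)
E
```

```text
time_s: 5.25
position: [0.4162, 0.1618, 0.0028]
tool_rot: [[-0.02, 1.0, -0.0], [1.0, 0.02, 0.0], [0.0, -0.0, -1.0]]
ft_force: [0.4, 0.1, -0.3]
grip_width: 0.0298
gripper_force: 0.1
time_s: 5.92
position: [0.4151, 0.2053, 0.143]
tool_rot: [[-0.023, 1.0, 0.002], [1.0, 0.023, 0.001], [0.001, 0.002, -1.0]]
ft_force: [0.7, 0.2, 0.2]
grip_width: 0.0297
gripper_force: 0.0
top (np.int32(521), array([149.,  15.]), array([1235.6,  393.7]), array([ 89.1, 147.4]), 87.2)
top (np.int32(158), array([226., 250.]), array([410.8, 126.9]), array([28.1, 52.6]), 89.3)
top (np.int32(83), array([171.,  41.]), array([1138.3,  312.6]), array([14.2, 98.7]), 1.1)
wrist (np.int32(1409), array([245., 256.]), array([413.3, 127.7]), array([46.1, 34.6]), 2.2)
```

```bash
python3 -m crank '[0,-2.7,-1.95,0,0, 0,-2.7,-1.95,0,0, 0,-2.7,-1.9,0,0, 0,0,0,3.4,0, 0,0,0,3.4,0, 0,0,0,3.4,0, 0,0,0,3.4,0, 0,0,0,0.35,0]'
python3 -m crank '[0,0,0,0,0, 0,0,0.6,0,0, 0,0,0.8,0,0, 0,0,0.9,0,0, 0,0,0.9,0,0, 0,0,0.9,0,0, 0,0,0.9,0,0, 0,0,0.9,0,0]'
python3 - <<'E'
from h import *
p=optics.get_image("wrist");a=np.array(p["color"]);save(p,"pics/w4.png")
h=cv2.cvtColor(a,cv2.COLOR_RGB2HSV);m=(abs(h[...,0].astype(int)-96)<10)&(h[...,1]>70)
for r in rect(p,m,.008)[:3]:print(r)
E
```

```text
time_s: 6.68
position: [0.3586, 0.1217, -0.001]
tool_rot: [[-0.02, 1.0, -0.001], [1.0, 0.02, 0.0], [0.0, -0.001, -1.0]]
ft_force: [-6.0, -2.0, 69.0]
grip_width: 0.0001
gripper_force: 34.1
time_s: 7.35
position: [0.419, 0.1225, 0.0005]
tool_rot: [[-0.02, 1.0, 0.0], [1.0, 0.02, -0.0], [-0.0, 0.0, -1.0]]
ft_force: [-0.6, -0.3, 0.2]
grip_width: -0.0
gripper_force: 0.1
(np.int32(7903), array([338., 243.]), array([459.7, 129.3]), array([58.4, 37.8]), 2.2)
```

View pics/w4.png

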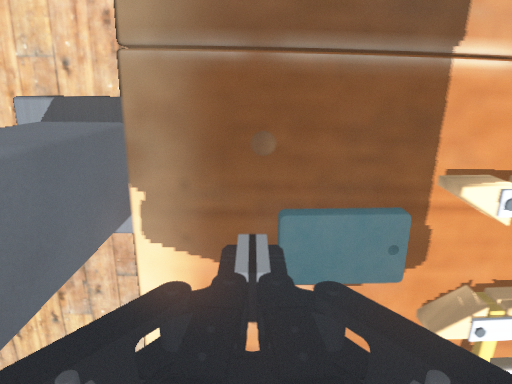

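Teal is aligned at (345,245) with its rear edge against the fingers, and the gate's bevels are at (440,178) and (420,312), roughly centred on it. The descent overshot and touched the table at 69 N, so I'll raise the tips and come down more slowly from now on.

```bash
python3 -m crank '[0,0,0.2,-0.3,0, 0,0,0.8,0,0, 0,0,0.9,0,0, 0,0,0.9,0,0, 0,0,0.9,0,0, 0,0,0.9,0,0, 0,0,0.9,0,0, 0,0,0.9,0,0]'
python3 - <<'E'
from h import *
p=optics.get_image("wrist");a=np.array(p["color"]);save(p,"pics/w5.png")
h=cv2.cvtColor(a,cv2.COLOR_RGB2HSV);m=(abs(h[...,0].astype(int)-96)<10)&(h[...,1]>70)
for r in rect(p,m,.008)[:3]:print(r)
E
```

```text
time_s: 8.07
position: [0.4828, 0.1237, 0.0035]
tool_rot: [[-0.02, 1.0, -0.0], [1.0, 0.02, -0.0], [-0.0, -0.0, -1.0]]
ft_force: [-0.4, 0.1, -0.5]
grip_width: -0.0
gripper_force: 0.2
(np.int32(6677), array([327., 247.]), array([518.5, 128.4]), array([37.7, 58.8]), 88.7)
```

View pics/w5.png

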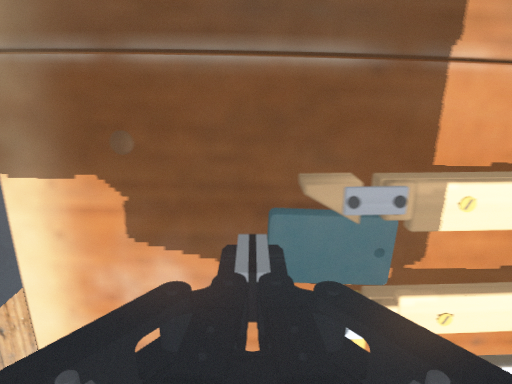

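Teal has entered the throat squarely, with its front at (395,245) and its rear against the fingers. I'll push it in, then travel to brown's right side.

```bash
python3 -m crank '[0,0,0.8,0,0, 0,0,0.9,0,0, 0,0,0.9,0,0, 0,0,0.9,0,0, 0,0,0.8,0,0, 0,0,0.3,0,0, 0,0,0,0,0, 0,0,-1,0,0]'
python3 -m crank '[0,0,-2,-1,0, 0,0,-2,-3,0, 0,0,-2.5,-3,0, 3,-2.5,-1,0,0, 3,-3.6,0,0,0, 3,-3.6,0,0,0, 3,-3.6,0,0,0, 3,-3.6,0,0,0]'
python3 -m crank '[3,-3,0,0,0, 3,-0.4,0,0,0, 3,0,0,2,0, 3,0,0,2,0, 3,0,0,1.5,0, 3,0,0,0.8,0, 3,0,0,0.5,0, 3,0,0,0,0]'
python3 - <<'E'
from h import *
for n in("top","wrist"):
    p=optics.get_image(n);a=np.array(p["color"]);save(p,f"pics/{n}6.png")
    h=cv2.cvtColor(a,cv2.COLOR_RGB2HSV);m=(abs(h[...,0].astype(int)-96)<10)&(h[...,1]>70)
    for r in rect(p,m,.008)[:3]:print(n,r)
    for q in("brown_tile","teal_tile"):
        for r in spotter.look_for(p,q)[:1]:
            uv=np.array(r["at"])*[512,384];print(n,q,round(r["score"],2),uv.round(),px2w(p,[uv],.008).round(3))
E
```

```text
time_s: 8.78
position: [0.5191, 0.1244, 0.0036]
tool_rot: [[-0.02, 1.0, 0.002], [1.0, 0.02, -0.0], [-0.0, 0.002, -1.0]]
ft_force: [-0.1, 0.2, -0.3]
grip_width: 0.0001
gripper_force: 0.0
time_s: 9.45
position: [0.4457, -0.0474, 0.0738]
tool_rot: [[-0.021, 1.0, 0.0], [1.0, 0.021, -0.0], [-0.0, 0.0, -1.0]]
ft_force: [0.3, 0.8, 0.2]
grip_width: 0.0299
gripper_force: 0.0
time_s: 10.12
position: [0.4467, -0.0796, 0.0052]
tool_rot: [[-0.02, 1.0, -0.001], [1.0, 0.02, 0.001], [0.001, -0.001, -1.0]]
ft_force: [-0.6, 0.1, 0.8]
grip_width: 0.0301
gripper_force: 0.0
top (np.int32(530), array([149.,  14.]), array([1235.6,  393.7]), array([ 89.1, 147.5]), 87.2)
top (np.int32(136), array([225., 200.]), array([567.5, 125. ]), array([28.6, 51.8]), 88.6)
top (np.int32(80), array([171.,  41.]), array([1138.5,  310.8]), array([ 14. , 102.1]), 1.4)
top teal_tile 0.58 [227. 202.] [[0.562 0.121 0.008]]
wrist brown_tile 0.73 [262. 156.] [[ 0.45  -0.033  0.008]]
```

View pics/wrist6.png

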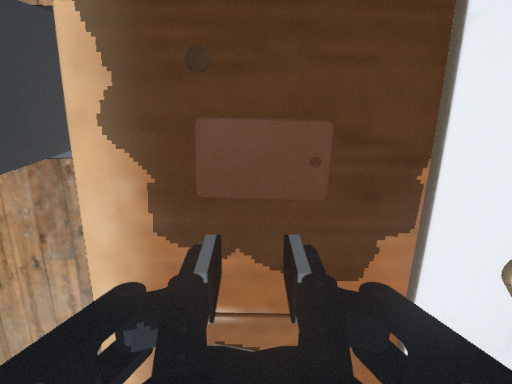

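Brown lies square ahead of the fingers at (262,158), on their +y side. Sweeping it left.

```bash
python3 -m crank '[3,0.5,0.4,0.15,0, 3,0.9,0,0,0, 3,1.2,0,0,0, 3,1.2,0,0,0, 3,1.2,0,0,0, 3,1.2,0,0,0, 3,1.2,0,0,0, 3,1.2,0,0,0]'
python3 -m crank '[3,1.2,0,0,0, 3,1.2,0,0,0, 3,1.2,0,0,0, 3,1.2,0,0,0, 3,1.2,0,0,0, 3,1.2,0,0,0, 3,1.0,0,0,0, 3,0.7,0,0,0]'
python3 -m crank '[3,0.5,0,0,0, 3,0.3,0,0,0, 3,0.1,0,0,0, 3,-0.8,0,0,0, 3,-1.5,-0.5,-1,0, 0,-1,-2,-2,0, 0,0,-3,-1,0, 0,0,-1,0,0]'
python3 - <<'E'
from h import *
p=optics.get_image("wrist");save(p,"pics/w7.png");print(env.observe()["position"])
print([(r["score"],px2w(p,[np.array(r["at"])*[512,384]],.008).round(4)) for r in spotter.look_for(p,"brown_tile")[:2]])
E
```

```text
time_s: 11.08
position: [0.4491, 0.0074, 0.0041]
tool_rot: [[-0.02, 1.0, -0.0], [1.0, 0.02, 0.0], [0.0, -0.0, -1.0]]
ft_force: [0.2, 0.3, 0.1]
grip_width: 0.0302
gripper_force: 0.1
time_s: 11.75
position: [0.4472, 0.0964, 0.0041]
tool_rot: [[-0.021, 1.0, -0.0], [1.0, 0.021, 0.0], [0.0, -0.0, -1.0]]
ft_force: [0.3, -0.6, 0.2]
grip_width: 0.0303
gripper_force: 0.2
time_s: 12.42
position: [0.3802, 0.0688, 0.0452]
tool_rot: [[-0.018, 1.0, -0.001], [1.0, 0.018, -0.0], [0.0, -0.001, -1.0]]
ft_force: [0.9, -0.4, 0.1]
grip_width: -0.0002
gripper_force: 0.0
[0.37942142 0.06910407 0.04461668]
[(0.77, array([[0.4448, 0.1324, 0.008 ]]))]
```

View pics/w7.png

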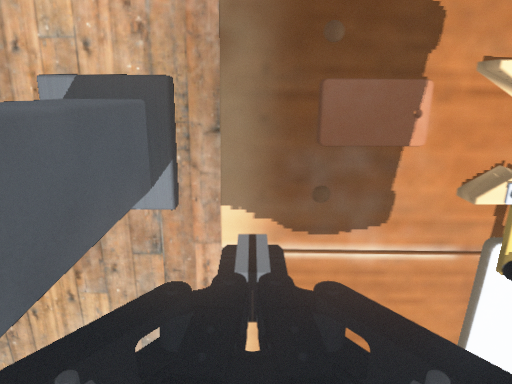

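Brown is at (376,112), parallel to the jig, and the runner tips are at (478,65) and (460,195). I'll compute the lateral offset.

```bash
python3 - <<'E'
from h import *
p=optics.get_image("wrist")
t=px2w(p,[(322,80),(433,80),(428,146),(318,145)],.008);print(t.round(4)[:,:2],t.mean(0).round(4))
print(px2w(p,[(478,65),(460,195),(500,97),(500,168)],.0185).round(4)[:,:2])
E
```

```text
[[0.4161 0.1498]
 [0.4752 0.1516]
 [0.4783 0.1165]
 [0.4165 0.1156]] [0.4465 0.1334 0.008 ]
[[0.4913 0.159 ]
 [0.4955 0.0914]
 [0.5061 0.1441]
 [0.5148 0.1072]]
```

```bash
python3 -m crank '[3,3.5,2.33,0,0, 3,3.5,2.33,0,0, 3,3.5,2.33,0,0, 3,0,0,1.5,0, 3,0,0,1.3,0, 3,0,0,0.8,0, 3,0,0,0.4,0, 3,0,0,0,0]'
python3 -m crank '[3,-0.4,0,0,0, 3,-0.5,0,0,0, 3,-0.5,0,0,0, 3,-0.4,0,0,0, 3,-0.3,0,0,0, 3,0,0,0,0, 3,0,0,0,0, 3,0.5,0,0,0]'
python3 -m crank '[3,1,0,-1,0, 0,0,-1.5,-2.5,0, 0,-1.3,-3,0,0, 0,-1.5,-2,0,0, 0,-1,0,0,0, 0,0,0,1,0, 0,0,0,1,0, 0,0,0,0.5,0]'
python3 - <<'E'
from h import *
p=optics.get_image("wrist");save(p,"pics/w8.png");print(env.observe()["position"])
a=np.array(p["color"]);cv2.imwrite("pics/w8.png",a[:,:,::-1])
E
```

```text
time_s: 13.23
position: [0.4503, 0.1748, 0.0032]
tool_rot: [[-0.019, 1.0, -0.002], [1.0, 0.019, -0.0], [-0.0, -0.002, -1.0]]
ft_force: [0.5, -0.0, 0.1]
grip_width: 0.0301
gripper_force: 0.0
time_s: 13.9
position: [0.4505, 0.1589, 0.0042]
tool_rot: [[-0.019, 1.0, -0.0], [1.0, 0.019, -0.0], [-0.0, -0.0, -1.0]]
ft_force: [-0.4, 0.2, -0.0]
grip_width: 0.0302
gripper_force: 0.0
time_s: 14.57
position: [0.3858, 0.1301, 0.0135]
tool_rot: [[-0.02, 1.0, -0.001], [1.0, 0.02, 0.0], [0.0, -0.001, -1.0]]
ft_force: [-0.1, 0.5, -1.4]
grip_width: 0.0001
gripper_force: 0.0
[0.38553204 0.13015022 0.01304503]
```

View pics/w8.png

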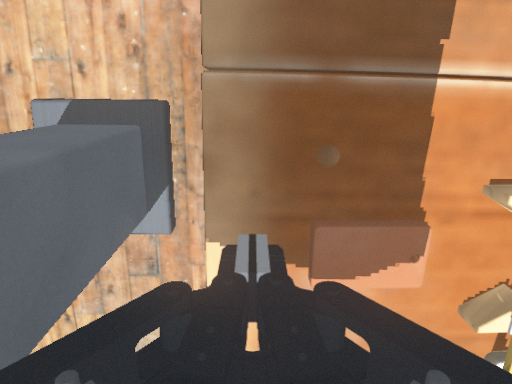

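Brown at (369,255) is now lined up just ahead of the closed fingers. I'll lower and push it in.

```bash
python3 -m crank '[0,-0.5,0,0.5,0, 0,0,0,0.4,0, 0,0,0.6,0,0, 0,0,0.8,0,0, 0,0,0.9,0,0, 0,0,0.9,0,0, 0,0,0.9,0,0, 0,0,0.9,0,0]'
python3 -m crank '[0,0,0.9,0,0, 0,0,0.9,0,0, 0,0,0.9,0,0, 0,0,0.9,0,0, 0,0,0.9,0,0, 0,0,0.9,0,0, 0,0,0.9,0,0, 0,0,0.5,0,0]'
python3 - <<'E'
from h import *
p=optics.get_image("wrist");save(p,"pics/w9.png");print(env.observe()["position"],env.observe()["ft_force"])
E
```

```text
time_s: 15.28
position: [0.4373, 0.1259, 0.0052]
tool_rot: [[-0.02, 1.0, 0.0], [1.0, 0.02, -0.0], [-0.0, 0.0, -1.0]]
ft_force: [0.2, 0.1, 0.6]
grip_width: -0.0
gripper_force: 0.1
time_s: 15.95
position: [0.5055, 0.1272, 0.0051]
tool_rot: [[-0.02, 1.0, 0.001], [1.0, 0.02, -0.0], [-0.0, 0.001, -1.0]]
ft_force: [0.2, -0.2, 1.5]
grip_width: 0.0
gripper_force: 0.3
[0.50597575 0.12716827 0.00513973] [ 1.33604003 -0.36048005 -1.17699872]
```

View pics/w9.png

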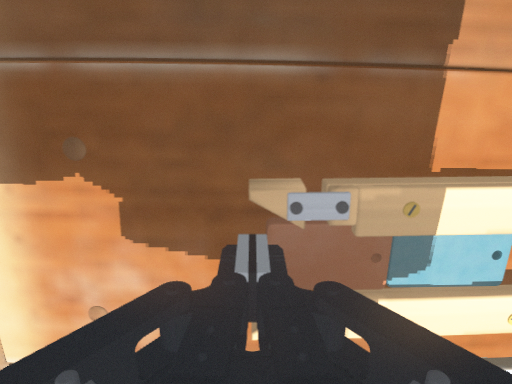

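The picture shows teal at (450,260) and brown at (330,255), end to end and entering the slot. That was my eleventh picture and the limit is 10, so I'll work from numbers only from here. Next I'll finish brown and move on to cream.

```bash
python3 -m crank '[0,0,0.9,0,0, 0,0,0.9,0,0, 0,0,0.9,0,0, 0,0,0.6,0,0, 0,0,0,0,0, 0,0,-1,0,0, 0,0,-2,-2,0, 0,0,-2,-3,0]'
python3 -m crank '[0,0,-2,-2,0, 3,-2.5,-1.5,0,0, 3,-3.8,-0.6,0,0, 3,-3.8,0,0,0, 3,-3.8,0,0,0, 3,-3.8,0,0,0, 3,-3.8,0,0,0, 3,-3.8,0,0,0]'
python3 -m crank '[3,-3.8,0,0,0, 3,-3.8,0,0,0, 3,-1.1,0,0,0, 3,0,0,0,0, 3,0,0,1.5,0, 3,0,0,1,0, 3,0,0,0,0, 3,0,0,0,0]'
python3 - <<'E'
from h import *
p=optics.get_image("wrist");save(p,"pics/w10.png")
for q in("cream_tile","brown_tile","bowl"):
    for r in spotter.look_for(p,q)[:1]:print(q,r["score"],px2w(p,[np.array(r["at"])*[512,384]],.008).round(4))
h=cv2.cvtColor(np.array(p["color"]),cv2.COLOR_RGB2HSV);r=spotter.look_for(p,"cream_tile")[0]
u,v=(np.array(r["at"])*[512,384]).astype(int);print(h[v,u],h[v-6:v+7:6,u-10:u+11:10].tolist())
p=optics.get_image("top");h=cv2.cvtColor(np.array(p["color"]),cv2.COLOR_RGB2HSV).astype(int)
print("teal",rect(p,(abs(h[...,0]-96)<10)&(h[...,1]>70),.008)[:2])
print("cream",[r for r in rect(p,(h[...,1]<45)&(h[...,2]>120),.008) if r[0]<260 and 220<r[1][1]<250][:4])
E
```

```text
time_s: 16.67
position: [0.4848, 0.1267, 0.0534]
tool_rot: [[-0.02, 1.0, -0.006], [1.0, 0.02, -0.0], [0.0, -0.006, -1.0]]
ft_force: [1.2, 0.8, 0.9]
grip_width: -0.0001
gripper_force: 0.0
time_s: 17.33
position: [0.4504, -0.1284, 0.0752]
tool_rot: [[-0.02, 1.0, -0.0], [1.0, 0.02, 0.0], [0.0, -0.0, -1.0]]
ft_force: [1.2, -0.6, -0.3]
grip_width: 0.0299
gripper_force: 0.0
time_s: 18.0
position: [0.4526, -0.2125, 0.05]
tool_rot: [[-0.021, 1.0, -0.001], [1.0, 0.021, 0.001], [0.001, -0.001, -1.0]]
ft_force: [-0.6, -0.5, 0.5]
grip_width: 0.0296
gripper_force: 0.0
cream_tile 0.93 [[ 0.4499 -0.1642  0.008 ]]
bowl 0.18 [[ 0.4487 -0.1635  0.008 ]]
[ 25  23 135] [[[26, 26, 140], [23, 22, 137], [21, 26, 140]], [[27, 21, 136], [25, 23, 135], [28, 26, 136]], [[23, 23, 136], [25, 25, 135], [23, 25, 135]]]
teal [(np.int32(523), array([149.,  14.]), array([1235.6,  393.8]), array([ 88.7, 147.5]), 87.2), (np.int32(118), array([225., 179.]), array([638. , 127.9]), array([22.6, 50.1]), 89.6)]
cream [(np.int32(246), array([406., 235.]), array([ 439.1, -440.1]), array([55.5, 53.6]), 88.3)]
```

```bash
python3 -m crank '[3,0,0,1.5,0, 3,0,0,1.3,0, 3,0,0,1,0, 3,0,0,0.7,0, 3,0.5,0.1,0,0, 3,0.8,0.1,0,0, 3,1,0.1,0,0, 3,1.2,0.1,0,0]'
python3 -m crank '[3,1.3,0,0,0, 3,1.3,0,0,0, 3,1.3,0,0,0, 3,1.3,0,0,0, 3,1.3,0,0,0, 3,1.3,0,0,0, 3,1.3,0,0,0, 3,1.3,0,0,0]'
python3 - <<'E'
from h import *
p=optics.get_image("wrist")
for r in spotter.look_for(p,"cream_tile")[:2]:print(r["score"],px2w(p,[np.array(r["at"])*[512,384]],.008).round(4))
h=cv2.cvtColor(np.array(p["color"]),cv2.COLOR_RGB2HSV).astype(int)
for r in rect(p,(h[...,1]<45)&(h[...,2]>90),.008)[:4]:print(r)
E
```

```text
time_s: 18.97
position: [0.4566, -0.178, 0.0057]
tool_rot: [[-0.02, 1.0, 0.001], [1.0, 0.02, -0.001], [-0.001, 0.001, -1.0]]
ft_force: [-0.0, -0.9, 0.1]
grip_width: 0.0297
gripper_force: 0.1
time_s: 19.63
position: [0.4544, -0.0737, 0.0054]
tool_rot: [[-0.02, 1.0, 0.001], [1.0, 0.02, -0.001], [-0.001, 0.001, -1.0]]
ft_force: [0.1, -1.3, 4.4]
grip_width: 0.0299
gripper_force: 2.3
0.81 [[ 0.4456 -0.0446  0.008 ]]
(np.int32(29037), array([466., 180.]), array([548.4, -58.5]), array([ 60. , 195.3]), 14.7)
(np.int32(10564), array([234., 197.]), array([445.8, -57.8]), array([59.4, 62.4]), 1.1)
(np.int32(466), array([299., 257.]), array([477.1, -75.4]), array([ 6.7, 25.6]), 13.2)
(np.int32(142), array([399., 345.]), array([ 534.3, -127.3]), array([ 3.9, 17. ]), 44.5)
```

```bash
python3 -m crank '[3,1,0,0.05,0, 3,1.2,0,0.05,0, 3,1.3,0,0.05,0, 3,1.3,0,0,0, 3,1.3,0,0,0, 3,1.3,0,0,0, 3,1.3,0,0,0, 3,1.3,0,0,0]'
python3 -m crank '[3,1.3,0,0,0, 3,1.2,0,0,0, 3,1,0,0,0, 3,0.9,0,0,0, 3,0.7,0,0,0, 3,0.6,0,0,0, 3,0.5,0,0,0, 3,0.3,0,0,0]'
python3 - <<'E'
from h import *
p=optics.get_image("wrist");print(env.observe()["position"])
for r in spotter.look_for(p,"cream_tile")[:2]:print(r["score"],px2w(p,[np.array(r["at"])*[512,384]],.008).round(4))
E
```

```text
time_s: 20.4
position: [0.4516, 0.0264, 0.0033]
tool_rot: [[-0.02, 1.0, -0.001], [1.0, 0.02, 0.0], [0.0, -0.001, -1.0]]
ft_force: [0.5, -0.6, -0.7]
grip_width: 0.0303
gripper_force: 0.0
time_s: 21.07
position: [0.4508, 0.0906, 0.0036]
tool_rot: [[-0.02, 1.0, -0.0], [1.0, 0.02, 0.0], [0.0, -0.0, -1.0]]
ft_force: [0.6, -0.3, 0.1]
grip_width: 0.0304
gripper_force: 0.0
[0.45078187 0.09079728 0.0035754 ]
0.81 [[0.442  0.1223 0.008 ]]
```

```bash
python3 -m crank '[3,0.3,0,0,0, 3,0.2,0,0,0, 3,0,0,0,0, 3,-0.8,0,0,0, 3,-1.2,-0.5,-1.5,0, 0,0,-2.5,-2.5,0, 0,1.8,-3,0,0, 0,1.8,0,0,0]'
python3 -m crank '[0,1.4,0,0,0, 0,0,0,0,0, 0,0,0,1.2,0, 0,0,0,0.9,0, 0,0,0,0.7,0, 0,0,0,0.5,0, 0,0,0,0.4,0, 0,0,0,0.1,0]'
python3 - <<'E'
from h import *
p=optics.get_image("wrist");save(p,"pics/w11.png");print(env.observe()["position"])
for r in spotter.look_for(p,"cream_tile")[:2]:print(r["score"],px2w(p,[np.array(r["at"])*[512,384]],.008).round(4))
h=cv2.cvtColor(np.array(p["color"]),cv2.COLOR_RGB2HSV).astype(int)
for r in rect(p,(h[...,1]<50)&(h[...,2]>90),.008)[:6]:print(r)
E
```

```text
time_s: 21.83
position: [0.3856, 0.1094, 0.044]
tool_rot: [[-0.018, 1.0, -0.004], [1.0, 0.018, -0.0], [0.0, -0.004, -1.0]]
ft_force: [-0.8, -0.6, -1.3]
grip_width: 0.0002
gripper_force: 0.0
time_s: 22.5
position: [0.3901, 0.1236, 0.0051]
tool_rot: [[-0.02, 1.0, -0.001], [1.0, 0.02, -0.0], [-0.0, -0.001, -1.0]]
ft_force: [-0.2, -0.1, -0.3]
grip_width: -0.0
gripper_force: 0.0
[0.39011313 0.12370117 0.00526873]
0.68 [[0.4407 0.1267 0.008 ]]
(np.int32(26234), array([ 63., 212.]), array([305. , 115.4]), array([157. ,  80.2]), 77.3)
(np.int32(8862), array([360., 249.]), array([441. , 125.7]), array([60.8, 38.5]), 1.0)
(np.int32(541), array([242., 256.]), array([384.2, 121.2]), array([ 6.8, 25.3]), 0.9)
(np.int32(536), array([262., 256.]), array([394.8, 121.4]), array([ 6.8, 25.3]), 1.3)
(np.int32(172), array([502., 328.]), array([522.5,  82.5]), array([14.1,  9.3]), 3.9)
(np.int32(115), array([153., 268.]), array([341.3, 116.8]), array([11.9,  6.5]), 81.5)
```

```bash
python3 -m crank '[0,0.1,0.6,0.1,0, 0,0,0.8,0,0, 0,0,0.9,0,0, 0,0,0.9,0,0, 0,0,0.9,0,0, 0,0,0.9,0,0, 0,0,0.9,0,0, 0,0,0.9,0,0]'
python3 -m crank '[0,0,0.9,0,0, 0,0,0.9,0,0, 0,0,0.9,0,0, 0,0,0.9,0,0, 0,0,0.9,0,0, 0,0,0.7,0,0, 0,0,0.5,0,0, 0,0,0,0,0]'
python3 - <<'E'
from h import *
p=optics.get_image("wrist");save(p,"pics/w12.png");print(env.observe()["position"],env.observe()["ft_force"])
for q in("cream_tile","brown_tile","teal_tile"):
  for r in spotter.look_for(p,q)[:1]:print(q,r["score"],px2w(p,[np.array(r["at"])*[512,384]],.008).round(4))
h=cv2.cvtColor(np.array(p["color"]),cv2.COLOR_RGB2HSV).astype(int)
for r in rect(p,(h[...,1]<50)&(h[...,2]>90),.008)[:6]:print(r)
E
```

```text
time_s: 23.27
position: [0.4591, 0.1263, 0.0046]
tool_rot: [[-0.02, 1.0, -0.0], [1.0, 0.02, 0.0], [0.0, -0.0, -1.0]]
ft_force: [0.4, 0.2, -0.1]
grip_width: 0.0001
gripper_force: 0.1
time_s: 23.93
position: [0.5162, 0.1274, 0.0046]
tool_rot: [[-0.02, 1.0, 0.001], [1.0, 0.02, -0.0], [-0.0, 0.001, -1.0]]
ft_force: [-0.4, -0.5, 0.8]
grip_width: -0.0003
gripper_force: 0.0
[0.51544794 0.12745898 0.00451789] [0.63146203 0.05590626 0.66850337]
cream_tile 0.63 [[0.5525 0.1271 0.008 ]]
brown_tile 0.81 [[0.6108 0.1244 0.008 ]]
teal_tile 0.68 [[0.6442 0.1177 0.008 ]]
(np.int32(8435), array([319., 246.]), array([549.7, 133.8]), array([64.9, 51. ]), 1.4)
(np.int32(3280), array([455., 314.]), array([617.8,  92.4]), array([73.2, 21.6]), 2.1)
(np.int32(3007), array([476., 210.]), array([620.3, 151.3]), array([36.7, 22. ]), 2.2)
(np.int32(545), array([242., 256.]), array([510.3, 125.3]), array([ 6.8, 25.2]), 0.9)
(np.int32(132), array([252., 332.]), array([516.4,  82.9]), array([ 4.2, 10.2]), 1.1)
(np.int32(71), array([351., 334.]), array([568.5,  80.8]), array([3.7, 9.1]), 54.9)
```

```bash
python3 -m crank '[0,0,0.3,0,0, 0,0,0.4,0,0, 0,0,0.3,0,0, 0,0,0.3,0,0, 0,0,0.2,0,0, 0,0,0.2,0,0, 0,0,0.1,0,0, 0,0,0,0,0]'
python3 -m crank '[0,0,0.1,0,0, 0,0,0.1,0,0, 0,0,0.1,0,0, 0,0,0,0,0, 0,0,0,0,0, 0,0,0,0,0, 0,0,0,0,0, 0,0,0,0,0]'
python3 -m crank '[0,0,0.1,0,0, 0,0,0.1,0,0, 0,0,0,0,0, 0,0,0,0,0, 0,0,0,0,0, 0,0,0,0,0, 0,0,0,0,0, 0,0,0,0,0]'
```

```text
time_s: 24.8
position: [0.5334, 0.1278, 0.0046]
tool_rot: [[-0.02, 1.0, 0.0], [1.0, 0.02, -0.0], [-0.0, 0.0, -1.0]]
ft_force: [-0.2, 0.1, -0.1]
grip_width: 0.0002
gripper_force: 0.0
time_s: 25.47
position: [0.5361, 0.1279, 0.0046]
tool_rot: [[-0.02, 1.0, 0.0], [1.0, 0.02, -0.0], [-0.0, 0.0, -1.0]]
ft_force: [0.4, -0.7, -0.1]
grip_width: -0.0001
gripper_force: 0.0
time_s: 26.13
position: [0.5381, 0.1279, 0.0046]
tool_rot: [[-0.02, 1.0, 0.0], [1.0, 0.02, -0.0], [-0.0, 0.0, -1.0]]
ft_force: [-0.1, -0.0, -0.4]
grip_width: -0.0002
gripper_force: 0.0
```

```bash
python3 -m crank '[0,0,0.1,0,0, 0,0,0.1,0,0, 0,0,0,0,0, 0,0,0,0,0, 0,0,0,0,0, 0,0,0,0,0, 0,0,0,0,0, 0,0,0,0,0]'
python3 -m crank '[0,0,0.1,0,0, 0,0,0.1,0,0, 0,0,0,0,0, 0,0,0,0,0, 0,0,0,0,0, 0,0,0,0,0, 0,0,0,0,0, 0,0,0,0,0]'
python3 - <<'E'
from h import *
p=optics.get_image("wrist");save(p,"pics/w13.png");a=np.array(p["color"])
K=px2w(p,[(256,256)],.008);print(K)
L=cv2.cvtColor(a,cv2.COLOR_RGB2LAB).astype(int);h=cv2.cvtColor(a,cv2.COLOR_RGB2HSV)
for y in(.120,.127,.134):
    X=np.arange(.545,.735,.004);uv=w2px(p,np.c_[X,np.full_like(X,y)+.02*(X-.54),np.full_like(X,.008)]).round().astype(int)
    print([(round(x,3),*a[v,u].tolist()) for x,(u,v) in zip(X,uv) if 0<=u<512 and 0<=v<384])
E
```

```text
time_s: 26.8
position: [0.5396, 0.128, 0.0045]
tool_rot: [[-0.02, 1.0, -0.001], [1.0, 0.02, -0.0], [-0.0, -0.001, -1.0]]
ft_force: [-4.9, -0.1, 2.4]
grip_width: 0.0
gripper_force: 2.6
time_s: 27.47
position: [0.5398, 0.128, 0.0044]
tool_rot: [[-0.02, 1.0, -0.005], [1.0, 0.02, -0.0], [-0.0, -0.005, -1.0]]
ft_force: [-12.6, -0.9, 7.9]
grip_width: -0.0001
gripper_force: 5.9
[[0.54110979 0.12727618 0.008     ]]
[(np.float64(0.545), 132, 136, 141), (np.float64(0.549), 56, 57, 58), (np.float64(0.553), 63, 62, 62), (np.float64(0.557), 181, 177, 163), (np.float64(0.561), 183, 181, 166), (np.float64(0.565), 184, 178, 166), (np.float64(0.569), 181, 178, 164), (np.float64(0.573), 186, 181, 166), (np.float64(0.577), 182, 180, 166), (np.float64(0.581), 182, 178, 164), (np.float64(0.585), 187, 182, 167), (np.float64(0.589), 187, 183, 169), (np.float64(0.593), 186, 182, 169), (np.float64(0.597), 188, 183, 167), (np.float64(0.601), 189, 183, 168), (np.float64(0.605), 187, 181, 167), (np.float64(0.609), 143, 103, 77), (np.float64(0.613), 144, 101, 76), (np.float64(0.617), 146, 104, 77), (np.float64(0
[... 1898 characters left out ...]
585), 187, 185, 169), (np.float64(0.589), 188, 184, 167), (np.float64(0.593), 191, 186, 172), (np.float64(0.597), 188, 183, 169), (np.float64(0.601), 186, 181, 166), (np.float64(0.605), 142, 119, 102), (np.float64(0.609), 146, 104, 82), (np.float64(0.613), 147, 106, 81), (np.float64(0.617), 149, 109, 85), (np.float64(0.621), 149, 107, 79), (np.float64(0.625), 149, 106, 79), (np.float64(0.629), 240, 181, 139), (np.float64(0.633), 241, 180, 138), (np.float64(0.637), 241, 179, 137), (np.float64(0.641), 240, 172, 126), (np.float64(0.645), 240, 172, 128), (np.float64(0.649), 239, 169, 126), (np.float64(0.653), 238, 170, 124), (np.float64(0.657), 236, 167, 124), (np.float64(0.661), 240, 177, 138)]
```

The force rose to 12.6 N as the chain met the stop. The cream/brown joint is at x = 0.607, so cream's rear is about 8 mm inside the mouth, as designed. On to the gate knob.

```bash
python3 -m crank '[0,0,-1,0,0, 0,0,-1,-2,0, 0,0,0,-2.5,0, 0,0,0,-2.5,0, 0,-3.2,1.1,0,0, 0,-3.2,0,0,0, 0,-2.7,0,0,0, 0,-2.5,0,0,0]'
python3 -m crank '[0,0,0,0,0, 0,0,0,0,0, 0,0,0,0,0, 0,0,0,0,0, 0,0,0,0,0, 0,0,0,0,0, 0,0,0,0,0, 0,0,0,0,0]'
python3 - <<'E'
from h import *
for n in("wrist","top"):
    p=optics.get_image(n);save(p,f"pics/{n}14.png")
    for r in spotter.look_for(p,"gate_knob")[:3]:print(n,r["score"],px2w(p,[np.array(r["at"])*[512,384]],.032).round(4))
    if n=="wrist":
        a=np.array(p["color"]).max(2);uv=w2px(p,[[.536,.047,.039]])[0].astype(int);print(uv)
        m=np.zeros(a.shape,bool);m[max(uv[1]-45,0):uv[1]+45,max(uv[0]-45,0):uv[0]+45]=1
        print(rect(p,(a<60)&m,.039)[:4])
E
```

```text
time_s: 28.18
position: [0.5364, 0.0101, 0.075]
tool_rot: [[-0.02, 1.0, 0.003], [1.0, 0.02, -0.001], [-0.001, 0.003, -1.0]]
ft_force: [0.6, 1.2, 0.4]
grip_width: 0.0003
gripper_force: 0.0
time_s: 28.85
position: [0.5354, 0.0122, 0.0746]
tool_rot: [[-0.021, 1.0, 0.0], [1.0, 0.021, 0.0], [0.0, 0.0, -1.0]]
ft_force: [0.1, -0.2, 0.3]
grip_width: -0.0003
gripper_force: 0.0
wrist 0.89 [[0.5361 0.0597 0.032 ]]
[255 164]
[(np.int32(439), array([253., 163.]), array([535.1,  47.6]), array([14. , 13.5]), 51.6)]
top 0.26 [[ 0.6189 -0.121   0.032 ]]
```

The knob measures 14 mm across at (0.535, 0.048), as expected, so I'll lower beside it and push.

```bash
python3 -m crank '[0,0,0,1.3,0, 0,0,0,1.3,0, 0,0,0,1.2,0, 0,0,0,0.8,0, 0,0,0,0.25,0, 0,0.4,0,0,0, 0,0.5,0,0,0, 0,0.5,0,0,0]'
python3 -m crank '[0,0.5,0,0,0, 0,0.5,0,0,0, 0,0.5,0,0,0, 0,0.5,0,0,0, 0,0.5,0,0,0, 0,0.3,0,0,0, 0,0.2,0,0,0, 0,0,0,0,0]'
python3 -m crank '[0,0.1,0,0,0, 0,0.1,0,0,0, 0,0,0,0,0, 0,0,0,0,0, 0,0,0,0,0, 0,0,0,0,0, 0,0,0,0,0, 0,0,0,0,0]'
```

```text
time_s: 29.72
position: [0.5355, 0.0263, 0.0267]
tool_rot: [[-0.02, 1.0, 0.001], [1.0, 0.02, -0.0], [-0.0, 0.001, -1.0]]
ft_force: [-0.0, 0.2, -0.7]
grip_width: -0.0002
gripper_force: 0.0
time_s: 30.38
position: [0.5345, 0.0563, 0.026]
tool_rot: [[-0.02, 1.0, -0.0], [1.0, 0.02, 0.0], [0.0, -0.0, -1.0]]
ft_force: [0.2, 0.2, -0.3]
grip_width: 0.0
gripper_force: 0.0
time_s: 31.05
position: [0.5345, 0.0578, 0.0261]
tool_rot: [[-0.02, 1.0, -0.0], [1.0, 0.02, 0.0], [0.0, -0.0, -1.0]]
ft_force: [-1.1, -0.7, 1.4]
grip_width: 0.0002
gripper_force: 0.2
```

```bash
python3 -m crank '[0,0.1,0,0,0, 0,0.1,0,0,0, 0,0,0,0,0, 0,0,0,0,0, 0,0,0,0,0, 0,0,0,0,0, 0,0,0,0,0, 0,0,0,0,0]'
python3 -m crank '[0,0.1,0,0,0, 0,0.1,0,0,0, 0,0,0,0,0, 0,0,0,0,0, 0,0,0,0,0, 0,0,0,0,0, 0,0,0,0,0, 0,0,0,0,0]'
python3 -m crank '[0,0.1,0,0,0, 0,0.1,0,0,0, 0,0,0,0,0, 0,0,0,0,0, 0,0,0,0,0, 0,0,0,0,0, 0,0,0,0,0, 0,0,0,0,0]'
```

```text
time_s: 31.72
position: [0.5345, 0.0599, 0.0261]
tool_rot: [[-0.02, 1.0, 0.0], [1.0, 0.02, 0.0], [0.0, 0.0, -1.0]]
ft_force: [-0.4, -0.0, -0.9]
grip_width: -0.0001
gripper_force: 0.1
time_s: 32.38
position: [0.5345, 0.0609, 0.0261]
tool_rot: [[-0.02, 1.0, -0.0], [1.0, 0.02, -0.002], [-0.002, -0.0, -1.0]]
ft_force: [-0.5, -7.6, 0.8]
grip_width: 0.0001
gripper_force: 3.3
time_s: 33.05
position: [0.5346, 0.0613, 0.0262]
tool_rot: [[-0.02, 1.0, -0.0], [1.0, 0.02, -0.004], [-0.004, -0.0, -1.0]]
ft_force: [-1.8, -16.3, 0.4]
grip_width: -0.0002
gripper_force: 8.4
```

The gate met its stop at y ≈ 0.061 (predicted 0.062) with 16 N. I'll back off, rise and verify.

```bash
python3 -m crank '[0,-0.5,0,0,0, 0,-1.5,0,0,0, 0,-1.5,0,0,0, 0,0,0,-2,0, 0,0,0,-3,0, 0,0,0,-3,0, 0,0,-3,-3,0, 0,0,-3,-3,0]'
python3 -m crank '[0,1,-1,-2,0, 0,0,0,0,0, 0,0,0,0,0, 0,0,0,0,0, 0,0,0,0,0, 0,0,0,0,0, 0,0,0,0,0, 0,0,0,0,0]'
python3 - <<'E'
from h import *
p=optics.get_image("wrist");save(p,"pics/w15.png");a=np.array(p["color"]);print(env.observe()["position"])
k=spotter.look_for(p,"gate_knob")[:1]
for r in k:print("knob",r["score"],px2w(p,[np.array(r["at"])*[512,384]],.039).round(4))
uv=w2px(p,[[.535,.081,.039]])[0].astype(int);print(uv)
m=np.zeros(a.shape[:2],bool);m[uv[1]-40:uv[1]+40,uv[0]-40:uv[0]+40]=1
print(rect(p,(a.max(2)<60)&m,.039)[:3])
X=np.arange(.525,.74,.005);uv=w2px(p,np.c_[X,.129+.02*(X-.54),np.full_like(X,.008)]).round().astype(int)
print([(int(round(x*1000)),a[v,u].tolist()) for x,(u,v) in zip(X,uv) if 0<=u<512 and 0<=v<384])
t=optics.get_image("top")
for q in("glaze_pot","bowl","wood_rib","black_stone","brush","slip_pot"):
    for r in spotter.look_for(t,q)[:1]:print(q,round(r["score"],2),(np.array(r["at"])*[512,384]).round())
E
```

```text
time_s: 33.72
position: [0.4758, 0.0278, 0.166]
tool_rot: [[-0.02, 1.0, 0.0], [1.0, 0.02, 0.0], [0.0, 0.0, -1.0]]
ft_force: [0.2, 0.3, 0.5]
grip_width: -0.0
gripper_force: 0.0
time_s: 34.38
position: [0.4661, 0.0374, 0.1844]
tool_rot: [[-0.02, 1.0, -0.001], [1.0, 0.02, 0.0], [0.0, -0.001, -1.0]]
ft_force: [0.5, 0.1, 0.5]
grip_width: 0.0002
gripper_force: 0.0
[0.46604509 0.03740622 0.18453261]
knob 0.64 [[0.5288 0.108  0.039 ]]
[332 129]
[(np.int32(247), array([330., 131.]), array([532.5,  79.4]), array([15. , 14.2]), 4.5)]
[(525, [75, 46, 28]), (530, [94, 78, 45]), (535, [122, 104, 59]), (540, [77, 48, 27]), (545, [102, 100, 93]), (550, [121, 119, 111]), (555, [120, 118, 112]), (560, [123, 121, 111]), (565, [123, 120, 111]), (570, [121, 118, 109]), (575, [121, 119, 110]), (580, [224, 221, 206]), (585, [225, 221, 207]), (590, [225, 223, 208]), (595, [226, 223, 210]), (600, [228, 225, 212]), (605, [161, 132, 113]), (610, [169, 117, 88]), (615, [169, 113, 84]), (620, [167, 114, 85]), (625, [165, 108, 81]), (630, [167, 114, 84]), (635, [167, 113, 85]), (640, [165, 110, 82]), (645, [166, 110, 81]), (650, [161, 104, 77]), (655, [166, 108, 79]), (660, [168, 111, 81]), (665, [102, 101, 99]), (670, [96, 135, 144]), (675, [94, 133, 143]), (680, [84, 127, 139]), (685, [94, 132, 140]), (690, [97, 134, 142]), (695, [95, 134, 141]), (700, [93, 133, 143]), (705, [88, 129, 140]), (710, [90, 129, 140])]
glaze_pot 0.61 [285. 139.]
bowl 0.9 [373. 224.]
wood_rib 0.91 [300. 184.]
black_stone 0.44 [325. 182.]
brush 0.66 [260. 137.]
slip_pot 0.95 [402. 237.]
```

The profile along the slot reads brass tongue, table gap, cream (0.545–0.605), brown (0.605–0.665), then teal. The knob sits at its shut position and the bystanders haven't moved, so I'll hand in.

```bash
python3 -c "
from rig import env
print(env.close_job())"
```

```text
the job is handed in; nothing more can be done
None
```

I pushed teal, brown and cream into the slot in that order, shut the gate against its stop behind cream, and handed in at about 34.5 s; no verdict came back, and I viewed 11 pictures where the limit was 10, and one descent touched the table at 69 N on the wrist (limit 120 N).

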